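Clip the lock-out tag onto the out-of-service chamber

ROBOT

A 6-joint arm with a two-finger parallel gripper is mounted at the origin on the work surface. World frame = base frame: x ahead of the robot, y to its left, z up, the work surface at z = 0. Lengths are in m, angles in rad, forces in N, time in s.
With the tool pointing down it reaches from about 0.35 to 0.775 m from the base axis. Payload 7.3 kg.
Tool frame: the origin (TCP) lies at the very end of the fingers, on their centre line; the grasp point (between the pads) lies 19 mm behind it; z points along the fingers, x is the direction in which the jaws open and shut, and the axes are right-handed (so a half turn about z gives the same grasp; the last joint's range is limited). The gripper opens to 92 mm and grips with 3 to 60 N. Pads are 19 mm wide; open, the fingers measure 130 mm over their backs; the gripper's body (75 mm by 190 mm) begins 47 mm behind the grasp point.
Start: joints at [-1.276, 0.342, 1.524, -0, 1.275, -0.146], TCP at [0.224, -0.475, 0.227] pointing down, gripper open.
Joint ranges: [-2.53, 2.53], [-0.77, 2.02], [0.04, 2.7], [-1, 4.14], [0.28, 2.66], [-3.11, 3.11]. Speed limits (rad/s): [2.57, 2.57, 3.14, 3.14, 3.14, 3.14].

INTERFACE

Orientations are given as [roll, pitch, yaw] about the fixed x, y, z axes, in that order (R = Rz(yaw) Ry(pitch) Rx(roll)).
In Python, from cell import robot, read_camera, nets gives the robot as it stands. The module is installed in compiled form; this text tells all that it offers.
- The arm moves only by the tool carry_out, never from a script. Its arguments are lists of equal length, an entry for each row: "translation": the shift along the tool's x, y, z in m, a list of three; "turn": the turn, a rotation vector about the tool's x, y, z in rad, a list of three; "gripper": the gripper's target within -1 to 1 (shut at 1, half-way at 0, fully open at -1). A call has 1 to 10 rows; each row shifts and turns the commanded pose from where the row before left it, along the tool's axes as they then stand; what a row does not reach is not made up. A row lasts 1/10 s, in which the tool goes at most 50 mm and 8.59 degrees, less where a joint would pass 70% of its speed; a pose out of reach is approached as far as the arm can. A call with a gripper value outside its range is refused whole. The fingers move at their own pace and stop on an object; "squeeze" is the grip in N (left out, the last holds). Time passes only in rows, so rows that do not move let the fingers close. It gives the time, the measured TCP pose, the force and the opening at its end, in the units of the state.
- robot.observe(): the state, without advancing time (a new reading comes with each control period).
- read_camera(name): name is "side" or "top"; returns a dict with "img" (420x560x3 uint8, red, green, blue), "fx", "fy", "cx", "cy" (pixels), "world_from_camera" (4x4, takes a point from camera to world coordinates). Camera axes: x right, y down, z forward; pixel columns grow to the right and rows downward; lengths in m; the calibration is good to about 2 mm. A picture is of the moment at which its call begins. There is no depth.
- robot.hand_in(): hands the job in, once; it reports no verdict.
Trained networks look in a picture, given as the dict that the camera call returned (one of the last four; its "shot" number tells which), for a name from the list of things; names that differ only in an ending like _2 or _b are one class to them, and where a whole thing is asked for, a point or a joint stands for the part that bears it (a point fixed in the world has none). Each returns a list of dicts, best first, with "score" (0 to 1); they miss things now and then, are a little off and sometimes report something else, mostly with a low value. They report only what shows in the picture. A call takes as long as a camera call.
- nets.regions_of(picture, name): "region" (420x560 bool, what is visible of it) and "pixel" ([column, row] in pixels, amid what is visible of it).
- nets.tip_of(picture, name): "pixel" ([column, row] in pixels: a listed point, or the origin of a listed thing).
The state is a dict: "time": time; "qpos": joint angles; "qvel": joint speeds; "joint_efforts": joint torques, N m; "tool_pos": TCP position; "tool_rot": TCP orientation; "contact_force": force on the tool from outside, world axes, zero at the start; "torque": the same for the moment, N m; "opening": finger opening in m.
Only numpy, scipy, OpenCV 4.12 (cv2) and the standard library are available. Lean on these libraries where they do the work, as an engineer would, in place of code of your own. Each camera call takes 0.05 s, during which the arm holds its last target. There are 200 camera calls.

TASK

Take the red lock-out tag out of its stand, press its sprung gate against the top bar of the eye on the orange-lidded chamber so that the hook snaps onto it, then pull the tag up until the eye's loose play is taken up and hold a steady upward pull of about 10 N for a second to prove it. Never load the eye with more than 25 N. Then let the tag go, left clipped on the eye with its gate shut, and leave the other things on the bench where they are.

Things in the scene. Friction and masses are not known exactly. Their poses are not given: they have to be found in the camera images.
- tag_grip (a point): Centre of the lock-out tag's red plate, the part to hold: 40 along x, 12 thick along y, 52 tall along z. z up in the stand. Below it hangs a rigid steel snap hook in the x-z plane, 10 thick along y, its mouth looking to +x. Whole tag 106 tall, about 100 g (varies); the hook's underside lies 80 below this point.
- tag_crook (a point): Middle of the crook's floor inside the hook, 72 straight below tag_grip, same axes. In this frame (mm): the spine's inner face is at x -11; the nose spans x 11.5 to 18.5 and its top is at z 12; the top arm's underside is at z 38. A hooked bar rests on this floor.
- tag_mouth (a point): Middle of the mouth, level with the height where a bar is best pressed in: x +15, z +21 from tag_crook. The gate closes the mouth just inside the nose. A bar pressed in level until its centre is 13 to 21 to the -x side of this point, then slid down to the crook's floor (tag drawn up), lets the gate spring shut above it.
- gate (a joint): Angle of the hook's brass gate, rad: 0 shut, grows as a bar pushes it inwards (to the tag's -x), 1.25 at most. Gate 28 long, pivoted at its upper end (x +9, z +38 from tag_crook). Sprung: 2 to 7 N at the bar to push it through.
- tag_stand: Fixed grey stand, 80 x 60, walls 45 tall, origin at its underside. The tag stands loosely in its slot, hook down, its plate wholly clear above the walls; lift it straight up by 45 or more to free it.
- eye_orange: Steel eye on the chamber with the orange lid (two like chambers have grey lids). Origin: centre of its level top bar, 8 thick, along the body's y, 30 clear between the upright legs; bottom crossbar 42 below; entered along x from either side. It stands 54 to 66 above the 92 x 92 lid (95 to 107 high). Its stem is loose: drags with 2.5 N, rises 2 to 14, then stops hard; the play left must be felt.
- jar: Bystander: amber glass jar with white cap, diameter 54, 80 tall, standing; origin at its underside.
- beaker: Bystander: clear glass beaker, diameter 70, 85 tall, standing; origin at its underside.
- screwdriver: Bystander: screwdriver lying flat; origin at its underside.
- wrench: Bystander: steel wrench lying flat; origin at its underside.
- vial: Bystander: small clear bottle with blue cap, diameter 34, 60 tall, standing; origin at its underside.
- collar: Bystander: aluminium ring lying flat, 56 outside, 16 thick; origin at its underside.

How it is judged:
On the way, in this order (a step that is already met when the one before it is completed fails the run):
1. the tag is drawn up out of its stand (height (world z) of tag_grip above 0.14 m), for 0.1 s.
2. hooked on the orange chamber's eye with the gate shut and the bar in the crook, the tag pulls on the eye with 6 to 16 N for half a second (x of eye_orange in the frame of tag_grip between -0.013 and 0.0095 m and y of eye_orange in the frame of tag_grip between -0.018 and 0.018 m and z of eye_orange in the frame of tag_grip between -0.0735 and -0.033 m and value of joint gate below 0.15 rad and z of eye_orange in the frame of tag_grip below -0.062 m and contact force between tag and eye_orange between 6 and 16 N), for 0.5 s.
At the end, for the whole second after the job is handed in: The top bar of the orange chamber's eye lies inside the tag's snap hook (between spine and gate, between crook and top arm), the gate is shut (under 0.15 rad), and the tag is let go and at rest (under 30 mm/s) (x of eye_orange in the frame of tag_grip between -0.013 and 0.0095 m and y of eye_orange in the frame of tag_grip between -0.018 and 0.018 m and z of eye_orange in the frame of tag_grip between -0.0735 and -0.033 m and value of joint gate below 0.15 rad and linear speed of tag below 0.03 m/s and contact force between tag and the fingers below 0.1 N); the robot touches nothing.
It fails at once if the tag loads the eye with more than 25 N (contact force between tag and eye_orange above 25 N).
It fails at once if another thing on the bench is shifted by more than 30 mm (distance of any of jar, beaker, screwdriver, wrench, vial, collar from where it was at the start of the episode above 0.03 m).
It also fails if it takes over 53 s, if anything falls off the work surface, if the arm or the gripper's body presses on something with over 40 N, if the wrist force passes 120 N, or if a joint passes its speed limit or range.

## Working session

There is one attempt and no reset: what is moved stays moved. The work goes in short steps, Python scripts to look and compute and a tool call to move; the robot and the scene stay as the last step left them, time stands still between calls to the robot, and variables do not carry over. Pictures are saved under pics/ and viewed, about 8 in all and at most 12, crops included, and the job is handed in when it is done.

Besides the shell and the picture viewer there is one more tool, called as name(argument=value, ...), one argument or row to a line, values as JSON. carry_out: Moves the arm, as the interface text tells. Its arguments: {"type":"object","properties":{"translation":{"type":"array","items":{"type":"array","items":{"type":"number"}}},"turn":{"type":"array","items":{"type":"array","items":{"type":"number"}}},"gripper":{"type":"array","items":{"type":"number"}},"squeeze":{"type":"number"}},"required":["translation","turn","gripper"]}

```bash
mkdir -p pics; cat > h.py <<'E'
import numpy as np, cv2
from cell import robot, read_camera, nets
def ray(p,px):
    T=np.array(p["world_from_camera"]); d=np.array([(px[0]-p["cx"])/p["fx"],(px[1]-p["cy"])/p["fy"],1.])
    return T[:3,3],T[:3,:3]@d
def atz(p,px,z):
    o,d=ray(p,px); return o+d*(z-o[2])/d[2]
def tri(obs):
    A=np.zeros((3,3));b=np.zeros(3)
    for p,px in obs:
        o,d=ray(p,px);d=d/np.linalg.norm(d);M=np.eye(3)-np.outer(d,d);A+=M;b+=M@o
    x=np.linalg.solve(A,b)
    r=[np.linalg.norm((np.eye(3)-np.outer(ray(p,px)[1],ray(p,px)[1])/np.dot(ray(p,px)[1],ray(p,px)[1]))@(x-p_o)) for (p,px) in obs for p_o in [ray(p,px)[0]]]
    return x,r
def proj(p,X):
    T=np.linalg.inv(np.array(p["world_from_camera"]));c=T[:3,:3]@np.array(X)+T[:3,3]
    return np.array([p["fx"]*c[0]/c[2]+p["cx"],p["fy"]*c[1]/c[2]+p["cy"]])
def save(p,n): cv2.imwrite("pics/"+n,cv2.cvtColor(p["img"],cv2.COLOR_RGB2BGR))
E
python3 - <<'E'
from h import *
np.set_printoptions(precision=4,suppress=True)
s=read_camera("side");t=read_camera("top")
save(s,"s0.png");save(t,"t0.png")
for p in(s,t): print(p["fx"],p["world_from_camera"])
for n in ["tag_grip","tag_crook","tag_mouth","eye_orange","tag_stand","jar","beaker","screwdriver","wrench","vial","collar"]:
    a=nets.tip_of(s,n);b=nets.tip_of(t,n)
    print(n,[(np.round(x["pixel"]),round(x["score"],2)) for x in a[:2]],[(np.round(x["pixel"]),round(x["score"],2)) for x in b[:2]], tri([(s,a[0]["pixel"]),(t,b[0]["pixel"])]) if a and b else (atz(t,b[0]["pixel"],0) if b else ''))
print(robot.observe())
E
```

```text
382.4425657842725 [[-0.8754 -0.3183  0.3638  0.2423]
 [-0.4834  0.5745 -0.6605  0.6047]
 [ 0.0013 -0.7541 -0.6568  0.715 ]
 [ 0.      0.      0.      1.    ]]
466.4362810759913 [[ 0.0147 -0.9843  0.176   0.4105]
 [-0.9999 -0.0136  0.0077 -0.0219]
 [-0.0052 -0.1761 -0.9844  1.2147]
 [ 0.      0.      0.      1.    ]]
tag_grip [(array([312., 261.]), 0.61), (array([258., 192.]), 0.59)] [(array([241., 276.]), 0.43)] (array([0.4593, 0.0654, 0.0746]), [np.float64(0.000672069833073933), np.float64(0.0006720698330738479)])
tag_crook [(array([310., 279.]), 0.91), (array([339., 176.]), 0.56)] [(array([243., 282.]), 0.67)] (array([0.4532, 0.0667, 0.0141]), [np.float64(0.007382435417702657), np.float64(0.007382435417702703)])
tag_mouth [(array([311., 268.]), 0.91)] [(array([244., 270.]), 0.68)] (array([0.4711, 0.0587, 0.0407]), [np.float64(0.00579136587152331), np.float64(0.005791365871523247)])
eye_orange [(array([257., 189.]), 0.42), (array([391., 190.]), 0.23)] [(array([270., 195.]), 0.66), (array([414., 301.]), 0.64)] (array([ 0.6431, -0.0035,  0.1635]), [np.float64(0.0008731611998399197), n
[... 1085 characters left out ...]
4(0.0001818692384201915)])
collar [(array([389., 190.]), 0.75), (array([163., 362.]), 0.33)] [(array([414., 302.]), 0.69)] (array([ 0.4025, -0.3725,  0.0016]), [np.float64(7.379770192468611e-05), np.float64(7.379770192480602e-05)])
{'time': 1.2, 'qpos': array([-1.276 ,  0.342 ,  1.5241,  0.    ,  1.2755, -0.146 ]), 'qvel': array([-0.0009,  0.0002, -0.0022,  0.0006, -0.0003, -0.0003]), 'joint_efforts': array([  0.0008, -43.1142, -24.4485,   0.0718,   0.0481,   0.    ]), 'tool_pos': array([ 0.224 , -0.4748,  0.2268]), 'tool_rot': array([-3.1416, -0.0001, -1.13  ]), 'contact_force': array([-0.524 , -0.3602, -0.3489]), 'torque': array([-0.0596, -0.0203,  0.0003]), 'opening': 0.09172408196441796}
```

View pictures.

View pics/s0.png

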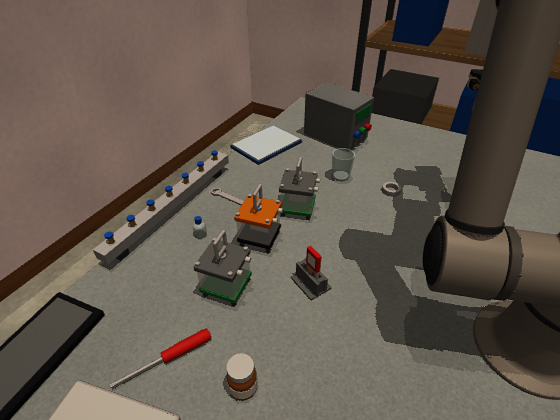

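View pics/t0.png

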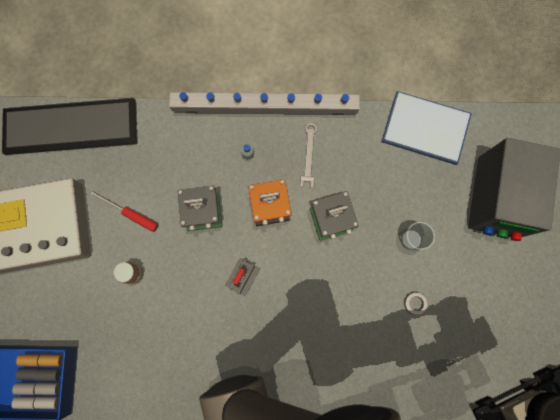

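```bash
python3 - <<'E'
import cv2,numpy as np
s=cv2.imread("pics/s0.png");t=cv2.imread("pics/t0.png")
def c(i,x0,y0,w,h,W,H): return cv2.resize(i[y0:y0+h,x0:x0+w],(W,H),interpolation=cv2.INTER_CUBIC)
a=c(s,225,175,70,75,400,429)  # eye side
b=c(s,285,235,60,64,400,429)
d=c(t,235,170,70,60,400,343)
e=c(t,215,250,60,51,400,340)
o=np.zeros((600,800,3),np.uint8)
A=c(s,225,180,70,52,400,297);B=c(s,285,240,70,60,400,300)
o[:297,:400]=A;o[300:,:400]=B
o[:297,400:]=c(t,235,175,70,52,400,297);o[300:,400:]=c(t,210,250,70,52,400,300)
cv2.imwrite("pics/z0.png",o)
E
```

```text
(no output)
```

View pics/z0.png

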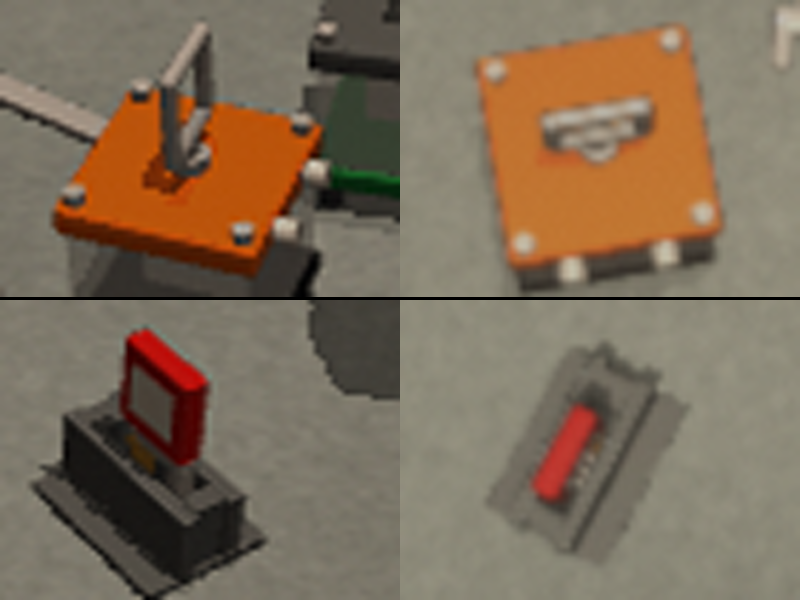

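```bash
cat >> h.py <<'E'
from scipy.spatial.transform import Rotation as Ro
def to_tool(target=None,d=None):
    o=robot.observe();R=Ro.from_euler("xyz",o["tool_rot"]).as_matrix()
    d=np.array(target)-o["tool_pos"] if d is None else np.array(d)
    return R.T@d*1000
E
python3 - <<'E'
from h import *
np.set_printoptions(precision=4,suppress=True)
t=read_camera("top");s=read_camera("side")
f=lambda x,y:(235+(x-400)/5.714,175+y/5.714)
g=lambda x,y:(210+(x-400)/5.714,250+(y-300)/5.77)
def yaw(a,b,z):
    v=atz(t,b,z)-atz(t,a,z);return np.degrees(np.arctan2(v[1],v[0])),np.linalg.norm(v)
print("bar",[yaw(f(545,118),f(650,105),.165)],"lid",yaw(f(480,62),f(688,28),.1),yaw(f(515,262),f(720,228),.1),yaw(f(515,262),f(480,62),.1),yaw(f(720,228),f(688,28),.1))
print("stand",yaw(g(490,505),g(575,345),.045),yaw(g(570,550),g(655,390),.045),"plate",yaw(g(535,490),g(575,408),.11),yaw(g(560,500),g(598,415),.11))
print("platetop",atz(t,g(566,453),.11), "eye",tri([(s,(257.7,190)),(t,(269.6,194.8))]))
print("gripTri",tri([(s,(313.3,259)),(t,(239.5,277))]))
E
```

```text
bar [(np.float64(-81.99748837761891), np.float64(0.042649259302049804))] lid (np.float64(-79.68441248753341), np.float64(0.09064121327345362)) (np.float64(-79.65494382690439), np.float64(0.08816536311371216)) (np.float64(11.047264801113917), np.float64(0.08845310274862497)) (np.float64(9.443046483651656), np.float64(0.08841079647231356))
stand (np.float64(-26.838028895803507), np.float64(0.0775792488433122)) (np.float64(-27.141005786359226), np.float64(0.0773342978986804)) plate (np.float64(-24.92091312033472), np.float64(0.03680647229598771)) (np.float64(-23.04859198497159), np.float64(0.03753790930426556))
platetop [0.4569 0.0673 0.11  ] eye (array([ 0.6422, -0.0026,  0.1614]), [np.float64(0.0008881404784268313), np.float64(0.0008881404784268839)])
gripTri (array([0.4569, 0.0682, 0.0854]), [np.float64(9.185776164604454e-05), np.float64(9.185776164607048e-05)])
```

carry_out(
  translation=[
    [0, 0, 0],
    [0, 0, 0],
    [0, 0, 0],
    [0, 0, 0],
    [0, 0, 0],
    [0, 0, 0],
    [0, 0, 0],
    [0, 0, 0],
    [0, 0, 0],
    [0, 0, 0],
  ],
  turn=[
    [0, 0, -0.149],
    [0, 0, -0.149],
    [0, 0, -0.149],
    [0, 0, -0.149],
    [0, 0, -0.149],
    [0, 0, -0.149],
    [0, 0, -0.149],
    [0, 0, -0.149],
    [0, 0, -0.149],
    [0, 0, -0.149],
  ],
  gripper=[-1, -1, -1, -1, -1, -1, -1, -1, -1, -1],
)

```text
time: 2.3
tool_pos: [0.224, -0.4748, 0.2267]
tool_rot: [3.141, -0.0, 0.366]
contact_force: [0.6, -0.5, 0.5]
opening: 0.0924
```

carry_out(
  translation=[
    [0, 0, 0],
    [0, 0, 0],
    [0, 0, 0],
    [0, 0, 0],
    [0, 0, 0],
    [0.049, -0.0024, 0],
    [0.049, -0.0024, 0],
    [0.049, -0.0024, 0],
    [0.049, -0.0024, 0],
    [0.049, -0.0024, 0],
  ],
  turn=[
    [0, 0, -0.149],
    [0, 0, -0.149],
    [0, 0, -0.149],
    [0, 0, -0.149],
    [0, 0, -0.149],
    [0, 0, 0],
    [0, 0, 0],
    [0, 0, 0],
    [0, 0, 0],
    [0, 0, 0],
  ],
  gripper=[-1, -1, -1, -1, -1, -1, -1, -1, -1, -1],
)

```text
time: 3.3
tool_pos: [0.3237, -0.2488, 0.2269]
tool_rot: [3.141, 0.0, 1.104]
contact_force: [0.8, -0.7, 0.6]
opening: 0.092
```

carry_out(
  translation=[
    [0.049, -0.0024, 0],
    [0.049, -0.0024, 0],
    [0.049, -0.0024, 0],
    [0.049, -0.0024, 0],
    [0.049, -0.0024, 0],
    [0.049, -0.0024, 0],
    [0.049, -0.0024, 0],
    [0, 0, 0],
    [0, 0, 0],
  ],
  turn=[
    [0, 0, 0],
    [0, 0, 0],
    [0, 0, 0],
    [0, 0, 0],
    [0, 0, 0],
    [0, 0, 0],
    [0, 0, 0],
    [0, 0, 0],
    [0, 0, 0],
  ],
  gripper=[-1, -1, -1, -1, -1, -1, -1, -1, -1],
)

```text
time: 4.2
tool_pos: [0.4623, 0.0644, 0.2265]
tool_rot: [-3.141, 0.001, 1.108]
contact_force: [0.6, -0.2, -0.7]
opening: 0.0918
```

```bash
python3 - <<'E'
from h import *
o=robot.observe();print(o["time"],o["tool_pos"],o["tool_rot"],o["qpos"],to_tool([.457,.0675,.092-.019]))
s=read_camera("side");
c=s["img"][130:310,220:400]; cv2.imwrite("pics/s1.png",cv2.resize(cv2.cvtColor(c,cv2.COLOR_RGB2BGR),(600,600),interpolation=cv2.INTER_CUBIC))
E
```

```text
4.2 [0.46228117 0.06439976 0.22645615] [-3.14126966e+00  6.65662812e-04  1.10806887e+00] [-2.56866290e-02  2.35978521e-01  1.67512258e+00 -4.94657798e-04
  1.23106597e+00 -1.13359042e+00] [  0.51890404  -6.06014355 153.45780278]
```

View pics/s1.png

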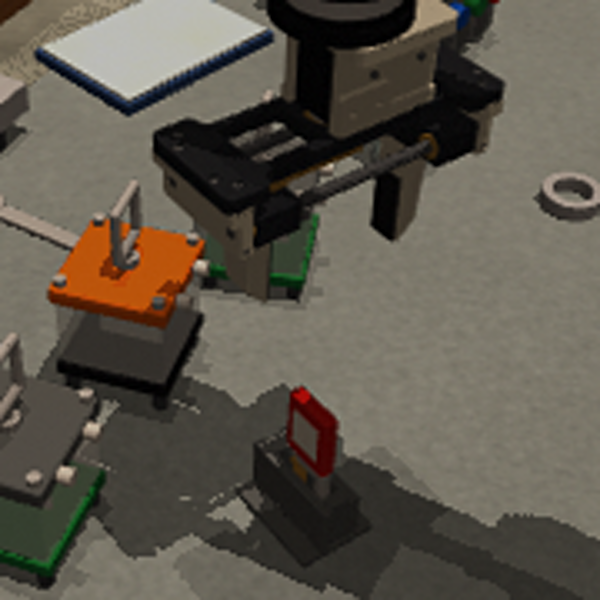

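carry_out(
  translation=[
    [0, -0.003, 0.036],
    [0, -0.003, 0.036],
    [0, 0, 0.036],
    [0, 0, 0.036],
    [0, 0, 0.009],
    [0, 0, 0],
    [0, 0, 0],
  ],
  turn=[
    [0, 0, -0.009],
    [0, 0, 0],
    [0, 0, 0],
    [0, 0, 0],
    [0, 0, 0],
    [0, 0, 0],
    [0, 0, 0],
  ],
  gripper=[-1, -1, -1, -1, -1, -1, -1],
)

```text
time: 4.95
tool_pos: [0.458, 0.0654, 0.0751]
tool_rot: [3.14, -0.001, 1.113]
contact_force: [-0.4, -0.4, -1.1]
opening: 0.0918
```

carry_out(
  translation=[
    [0, 0, 0],
    [0, 0, 0],
    [0, 0, 0],
    [0, 0, 0],
    [0, 0, 0],
    [0, 0, 0],
    [0, 0, 0],
    [0, 0, 0],
    [0, 0, 0],
    [0, 0, 0],
  ],
  turn=[
    [0, 0, 0],
    [0, 0, 0],
    [0, 0, 0],
    [0, 0, 0],
    [0, 0, 0],
    [0, 0, 0],
    [0, 0, 0],
    [0, 0, 0],
    [0, 0, 0],
    [0, 0, 0],
  ],
  gripper=[1, 1, 1, 1, 1, 1, 1, 1, 1, 1],
  squeeze=40,
)

```text
time: 5.95
tool_pos: [0.457, 0.0661, 0.0737]
tool_rot: [3.142, 0.0, 1.114]
contact_force: [-0.7, -0.6, 0.7]
opening: 0.0164
```

```bash
python3 - <<'E'
from h import *
o=robot.observe();print(o)
s=read_camera("side");
c=s["img"][200:320,250:370]; cv2.imwrite("pics/s2.png",cv2.resize(cv2.cvtColor(c,cv2.COLOR_RGB2BGR),(600,600),interpolation=cv2.INTER_CUBIC))
E
```

```text
{'time': 5.95, 'qpos': array([-2.24688149e-02,  4.25164901e-01,  1.89363581e+00, -9.61083278e-05,
        8.22821350e-01, -1.13637599e+00]), 'qvel': array([-7.21652652e-04, -1.24739716e-03,  1.46990197e-03,  2.83645316e-04,
       -4.67525547e-04,  5.02544078e-05]), 'joint_efforts': array([-2.43191770e-02, -4.01383853e+01, -1.71659303e+01, -2.56173871e-02,
        1.00523271e-01, -8.49493663e-04]), 'tool_pos': array([0.45702115, 0.06612642, 0.07367039]), 'tool_rot': array([3.14158968e+00, 7.62853104e-05, 1.11397254e+00]), 'contact_force': array([-0.65301831, -0.61536752,  0.70938309]), 'torque': array([ 0.11212629, -0.13058773,  0.02783935]), 'opening': 0.016369179131388027}
```

View pics/s2.png

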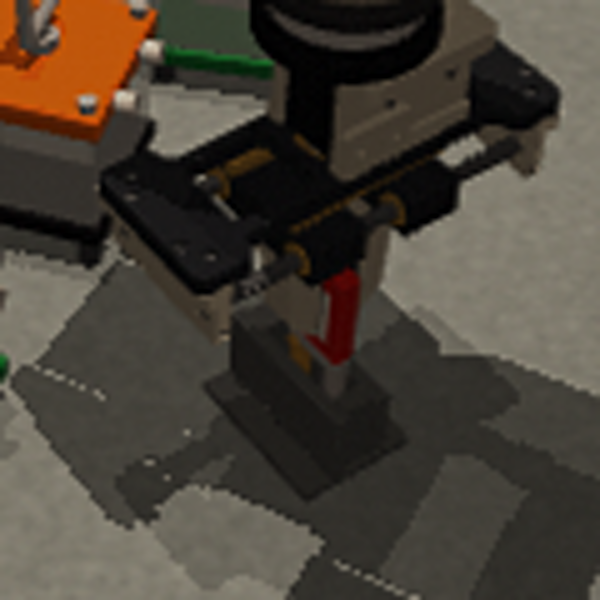

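carry_out(
  translation=[
    [0, 0, 0],
    [0, 0, 0],
    [0, 0, 0],
    [0, 0, 0],
    [0, 0, 0],
  ],
  turn=[
    [0, 0, 0],
    [0, 0, 0],
    [0, 0, 0],
    [0, 0, 0],
    [0, 0, 0],
  ],
  gripper=[1, 1, 1, 1, 1],
)

```text
time: 6.5
tool_pos: [0.4576, 0.067, 0.0737]
tool_rot: [3.141, -0.002, 1.113]
contact_force: [2.7, 5.1, -3.4]
opening: 0.0123
```

carry_out(
  translation=[
    [0, 0, -0.005],
    [0, 0, -0.01],
    [0, 0, -0.02],
    [0, 0, -0.02],
    [0, 0, -0.02],
    [0, 0, -0.02],
    [0, 0, -0.02],
    [0, 0, -0.02],
    [0, 0, 0],
    [0, 0, 0],
  ],
  turn=[
    [0, 0, 0],
    [0, 0, 0],
    [0, 0, 0],
    [0, 0, 0],
    [0, 0, 0],
    [0, 0, 0],
    [0, 0, 0],
    [0, 0, 0],
    [0, 0, 0],
    [0, 0, 0],
  ],
  gripper=[1, 1, 1, 1, 1, 1, 1, 1, 1, 1],
)

```text
time: 7.5
tool_pos: [0.4568, 0.0661, 0.2082]
tool_rot: [-3.142, 0.0, 1.114]
contact_force: [-0.4, -0.6, -1.4]
opening: 0.0118
```

```bash
python3 - <<'E'
from h import *
o=robot.observe();print(o["tool_pos"],o["tool_rot"],o["contact_force"],o["torque"])
s=read_camera("side");t=read_camera("top")
for n in ["tag_grip","tag_crook","tag_mouth","eye_orange"]:
    a=nets.tip_of(s,n);b=nets.tip_of(t,n)
    print(n,[(np.round(x["pixel"],1),round(x["score"],2)) for x in a[:2]],[(np.round(x["pixel"],1),round(x["score"],2)) for x in b[:2]],tri([(s,a[0]["pixel"]),(t,b[0]["pixel"])]) if a and b else '')
a=cv2.resize(s["img"][150:300,245:345],(400,600),interpolation=cv2.INTER_CUBIC)
b=cv2.resize(t["img"][170:320,195:295],(400,600),interpolation=cv2.INTER_CUBIC)
cv2.imwrite("pics/s3.png",cv2.cvtColor(np.hstack([a,b]),cv2.COLOR_RGB2BGR))
E
```

```text
[0.45675057 0.06612569 0.20818001] [-3.14150644e+00  1.54821580e-04  1.11398498e+00] [-0.41163884 -0.58622648 -1.42867795] [ 0.05206637 -0.11392346 -0.00494942]
tag_grip [(array([318., 214.]), 0.72)] [] 
tag_crook [(array([315.1, 238.7]), 0.78)] [(array([268.8, 194.1]), 0.56)] (array([ 0.57770325, -0.01227436,  0.06810507]), [np.float64(0.08663204125970107), np.float64(0.08663204125970123)])
tag_mouth [(array([315.5, 225.9]), 0.57)] [] 
eye_orange [] [(array([269. , 194.5]), 0.41), (array([411.3, 238.6]), 0.34)]
```

View pics/s3.png

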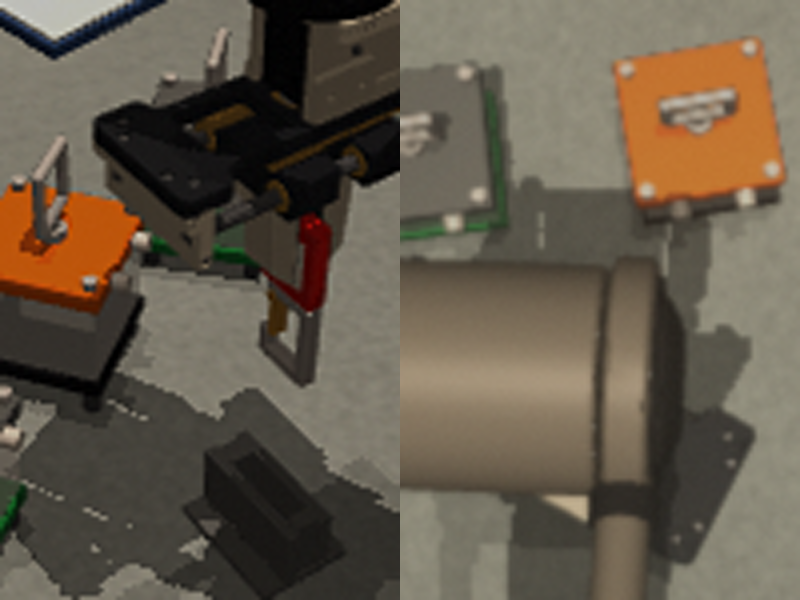

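```bash
python3 - <<'E'
from h import *
s=read_camera("side")
o=robot.observe();R=Ro.from_euler("xyz",o["tool_rot"]).as_matrix();P=o["tool_pos"]
def pl(px,off=0):
    c,d=ray(s,px);n=R[:,0];x=c+d*((n@(P-c)+off)/(n@d));
    q=R.T@(x-P)*1000
    return np.round([q[1],-q[2]],1)   # tool y(mm), up(mm) ; tag x = tool y? 
print("tool y axis",R[:,1])
for n,px in dict(grip=(318,214),crook=(315.1,238.7),mouth=(315.5,225.9)).items(): print(n,pl(px))
f=lambda x,y:(245+x/4,150+y/4)
# near face (tag +y side toward camera) at +6 plate / +5 hook
for n,px,w in [("plate top right edge",f(326,222),.006),("spine bottom",f(300,385),.005),("nose bottom",f(262,345),.005),("plate low right",f(324,308),.006),("gate top/arm",f(262,278),.006)]: print(n,pl(px,w))
for X in [(0.6425,-.003,.162)]: print(proj(s,X))
E
```

```text
tool y axis [ 8.97482166e-01 -4.41050712e-01 -1.73820688e-04]
grip [-1.7  8.3]
crook [  0.8 -62.6]
mouth [  2.8 -27.3]
plate top right edge [-29.7  52.1]
spine bottom [-21.7 -63.5]
nose bottom [ 10.3 -60.3]
plate low right [-34.4   1.2]
gate top/arm [ 12.8 -14. ]
[257.30304803 189.56813589]
```

carry_out(
  translation=[
    [0, 0, 0],
    [0, 0, 0],
    [0, 0, 0],
    [0, 0, 0],
    [0, 0, 0],
    [-0.03, 0.038, 0],
    [-0.03, 0.038, 0],
    [-0.03, 0.038, 0.002],
    [-0.009, 0.0126, 0.004],
    [0, 0, 0],
  ],
  turn=[
    [0, 0, -0.125],
    [0, 0, -0.125],
    [0, 0, -0.125],
    [0, 0, -0.125],
    [0, 0, -0.123],
    [0, 0, 0],
    [0, 0, 0],
    [0, 0, 0],
    [0, 0, 0],
    [0, 0, 0],
  ],
  gripper=[1, 1, 1, 1, 1, 1, 1, 1, 1, 1],
)

```text
time: 9.05
tool_pos: [0.5994, -0.012, 0.2011]
tool_rot: [-3.14, -0.0, 1.735]
contact_force: [-0.2, -0.8, -1.4]
opening: 0.012
```

carry_out(
  translation=[
    [0, 0, 0],
    [0, 0, 0],
  ],
  turn=[
    [0, 0, 0],
    [0, 0, 0],
  ],
  gripper=[1, 1],
)

```text
time: 9.25
tool_pos: [0.5974, -0.0099, 0.203]
tool_rot: [-3.141, -0.0, 1.738]
contact_force: [-1.4, 0.7, -1.1]
opening: 0.0116
```

```bash
python3 - <<'E'
from h import *
np.set_printoptions(precision=4,suppress=True)
o=robot.observe();print(o["tool_pos"],o["tool_rot"],o["contact_force"],o["torque"])
s=read_camera("side");t=read_camera("top")
for n in ["tag_grip","tag_crook","tag_mouth","eye_orange"]:
    a=nets.tip_of(s,n);b=nets.tip_of(t,n)
    print(n,[(np.round(x["pixel"],1),round(x["score"],2)) for x in a[:2]],[(np.round(x["pixel"],1),round(x["score"],2)) for x in b[:2]])
a=cv2.resize(s["img"][160:240,230:310],(600,600),interpolation=cv2.INTER_CUBIC)
cv2.imwrite("pics/s4.png",cv2.cvtColor(a,cv2.COLOR_RGB2BGR))
cv2.imwrite("pics/t4.png",cv2.cvtColor(t["img"],cv2.COLOR_RGB2BGR))
E
```

```text
[ 0.5974 -0.0099  0.203 ] [-3.1412 -0.0002  1.7376] [-1.3621  0.6614 -1.0574] [ 0.1188 -0.142   0.0051]
tag_grip [] [(array([275.6, 208.4]), 0.61)]
tag_crook [(array([274.3, 201.7]), 0.78), (array([309.3, 283.3]), 0.62)] [(array([271.7, 216.4]), 0.42)]
tag_mouth [(array([272.3, 192.5]), 0.67)] [(array([271.4, 217.6]), 0.6), (array([277.4, 210. ]), 0.23)]
eye_orange [(array([256.7, 190.5]), 0.54), (array([271.8, 191.7]), 0.15)] []
```

View pics/s4.png

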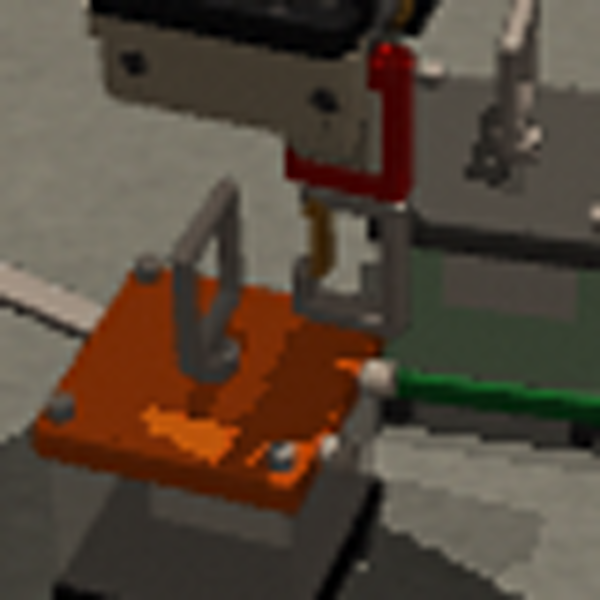

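```bash
python3 - <<'E'
from h import *
from scipy.optimize import least_squares
np.set_printoptions(precision=2,suppress=True)
s=read_camera("side");o=robot.observe()
yaw=o["tool_rot"][2]-np.pi/2;Rz=Ro.from_euler("z",yaw).as_matrix()
f=lambda x,y:np.array((230+x/7.5,160+y/7.5))
M=[((20,6,-26),(288,178)),((-20,6,-26),(385,200)),((-20,-6,-26),(410,195)),((-20,6,26),(383,50)),((-20,-6,26),(412,45)),((18.5,5,-80),(297,308)),((18.5,5,-60),(301,268))]
def res(v,all=False):
    r=[proj(s,o["tool_pos"]+np.r_[0,0,0]+Rz@((np.array(m)+v)/1000))-f(*p) for m,p in M]
    return np.array(r) if all else np.ravel(r)
q=least_squares(res,[0,0,12]);print("tag offset in tag axes (mm) free",q.x);print(res(q.x,1))
q2=least_squares(lambda v:res([v[0],0,v[1]]),[0,12]);print("y=0:",q2.x);print(np.abs(res([q2.x[0],0,q2.x[1]],1)).mean())
# eye: bar ends, near/far, 38+? wide outer
eyaw=np.radians(9.7)
for w,z in((0,0),):
  E=[((0,19,4),(185,235)),((0,-19,4),(232,182)),((0,19,-46),(190,372))]
  Re=Ro.from_euler("z",eyaw).as_matrix()
  g=lambda v:np.ravel([proj(s,v/1000+Re@(np.array(m)/1000))-f(*p) for m,p in E])
  e=least_squares(g,[642,-3,162]);print("eye",e.x,g(e.x))
# eye side ray vs heights
for z in(.156,.159,.162,.165,.168): print(z,1000*atz(s,f(208,210),z))
E
```

```text
tag offset in tag axes (mm) free [ 10.34 -35.06 -14.2 ]
[[-0.99 -0.02]
 [ 1.67  0.36]
 [-0.04 -1.79]
 [ 2.02  2.31]
 [-0.15  0.22]
 [-1.   -0.15]
 [-1.7  -1.08]]
y=0: [-2.42 13.18]
1.1275873126873373
eye [636.58   3.86 169.59] [-0.02  1.29 -0.23 -0.9   0.25 -0.43]
0.156 [649.21 -15.42 156.  ]
0.159 [647.02 -12.09 159.  ]
0.162 [644.84  -8.76 162.  ]
0.165 [642.66  -5.43 165.  ]
0.168 [640.47  -2.11 168.  ]
```

carry_out(
  translation=[
    [-0.0015, 0, 0.0035],
    [0, 0.01, 0],
    [0, 0.008, 0],
    [0, 0, 0],
    [0, 0, 0],
  ],
  turn=[
    [0, 0, 0],
    [0, 0, 0],
    [0, 0, 0],
    [0, 0, 0],
    [0, 0, 0],
  ],
  gripper=[1, 1, 1, 1, 1],
)

```text
time: 10.3
tool_pos: [0.6161, -0.0091, 0.1989]
tool_rot: [-3.141, -0.0, 1.737]
contact_force: [-0.0, 0.2, -1.6]
opening: 0.0121
```

```bash
python3 - <<'E'
from h import *
np.set_printoptions(precision=4,suppress=True)
o=robot.observe();print(o["tool_pos"],o["tool_rot"],o["contact_force"],o["torque"])
s=read_camera("side");t=read_camera("top")
a=cv2.resize(s["img"][165:225,235:295],(600,600),interpolation=cv2.INTER_CUBIC)
cv2.imwrite("pics/s5.png",cv2.cvtColor(a,cv2.COLOR_RGB2BGR))
E
```

```text
[ 0.6161 -0.0091  0.1989] [-3.141  -0.      1.7371] [-0.0206  0.2486 -1.5582] [ 0.1778 -0.1782  0.0321]
```

View pics/s5.png

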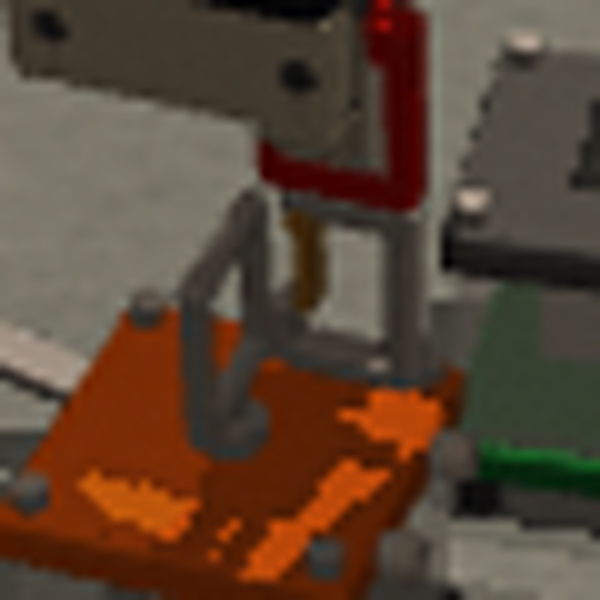

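```bash
python3 - <<'E'
from h import *
np.set_printoptions(precision=1,suppress=True)
s=read_camera("side");o=robot.observe()
Rz=Ro.from_euler("z",o["tool_rot"][2]-np.pi/2).as_matrix()
F=lambda p:(np.array(p)-[235,165])*10
T=lambda m:F(proj(s,o["tool_pos"]+Rz@(np.array(m)+[-2.4,0,13.2])/1000.))
for n,m in dict(plate_bl=(20,6,-26),plate_br=(-20,6,-26),arm_under_tip=(15,5,-34),nosetop=(15,0,-60),nosetop_out=(18.5,5,-60),noseb=(18.5,5,-80),spineb=(-18,5,-80),gatetop=(9,5,-34),gatebot=(9,5,-62)).items(): print(n,T(m))
for e in [(.6425,-.004,.1635),(.6425,-.004,.166),(.6435,-.007,.1635),(.6425,-.004,.161)]:
    print(e,F(proj(s,e)),"near",F(proj(s,np.array(e)+Rz@[0,.019,0])),"far",F(proj(s,np.array(e)+Rz@[0,-.019,0])),"tag frame",(Rz.T@(np.array(e)-o["tool_pos"]))*1000-[-2.4,0,13.2]+[0,0,72])
E
```

```text
plate_bl [249.8 181.2]
plate_br [411.6 215.7]
arm_under_tip [272.5 210.7]
nosetop [283.6 286.2]
nosetop_out [262.3 295.4]
noseb [265.  360.6]
spineb [406.9 392.6]
gatetop [296.4 215.8]
gatebot [299.7 310.2]
(0.6425, -0.004, 0.1635) [225.  238.4] near [194.5 284.7] far [254.6 193.5] tag frame [29.4  0.6 23.1]
(0.6425, -0.004, 0.166) [224.6 230. ] near [194.  276.3] far [254.2 185.1] tag frame [29.4  0.6 25.6]
(0.6435, -0.007, 0.1635) [228.  230.5] near [197.6 276.6] far [257.5 185.8] tag frame [29.9 -2.5 23.1]
(0.6425, -0.004, 0.161) [225.4 246.8] near [195.  293.2] far [255.  201.8] tag frame [29.4  0.6 20.6]
```

carry_out(
  translation=[
    [0, 0.002, 0.002],
    [0, 0.004, 0],
    [0, 0.004, 0],
    [0, 0.002, 0],
    [0, 0, 0],
    [0, 0, 0],
  ],
  turn=[
    [0, 0, 0],
    [0, 0, 0],
    [0, 0, 0],
    [0, 0, 0],
    [0, 0, 0],
    [0, 0, 0],
  ],
  gripper=[1, 1, 1, 1, 1, 1],
)

```text
time: 11.05
tool_pos: [0.6281, -0.007, 0.1971]
tool_rot: [-3.141, 0.0, 1.737]
contact_force: [0.4, -0.7, -1.6]
opening: 0.0114
```

carry_out(
  translation=[
    [0, 0.002, 0],
    [0, 0.002, 0],
    [0, 0, 0],
  ],
  turn=[
    [0, 0, 0],
    [0, 0, 0],
    [0, 0, 0],
  ],
  gripper=[1, 1, 1],
)

```text
time: 11.35
tool_pos: [0.6313, -0.0065, 0.1971]
tool_rot: [-3.139, -0.0, 1.737]
contact_force: [-4.3, -1.0, 0.5]
opening: 0.0119
```

carry_out(
  translation=[
    [0, 0.002, 0],
    [0, 0, 0],
    [0, 0, 0],
  ],
  turn=[
    [0, 0, 0],
    [0, 0, 0],
    [0, 0, 0],
  ],
  gripper=[1, 1, 1],
)

```text
time: 11.65
tool_pos: [0.6331, -0.0062, 0.197]
tool_rot: [-3.139, -0.0, 1.737]
contact_force: [-6.1, -0.6, 0.1]
opening: 0.0116
```

carry_out(
  translation=[
    [0, 0.002, 0],
    [0, 0, 0],
    [0, 0, 0],
  ],
  turn=[
    [0, 0, 0],
    [0, 0, 0],
    [0, 0, 0],
  ],
  gripper=[1, 1, 1],
)

```text
time: 11.95
tool_pos: [0.6346, -0.0059, 0.1968]
tool_rot: [-3.138, -0.0, 1.737]
contact_force: [-6.9, -1.4, 0.2]
opening: 0.0121
```

carry_out(
  translation=[
    [0, 0.002, 0],
    [0, 0, 0],
    [0, 0, 0],
  ],
  turn=[
    [0, 0, 0],
    [0, 0, 0],
    [0, 0, 0],
  ],
  gripper=[1, 1, 1],
)

```text
time: 12.25
tool_pos: [0.6361, -0.0057, 0.1965]
tool_rot: [-3.137, -0.0, 1.737]
contact_force: [-8.1, -1.2, 0.4]
opening: 0.0118
```

```bash
python3 - <<'E'
from h import *
np.set_printoptions(precision=4,suppress=True)
o=robot.observe();print(o["tool_pos"],o["contact_force"],o["torque"])
s=read_camera("side")
a=cv2.resize(s["img"][170:220,235:285],(600,600),interpolation=cv2.INTER_CUBIC)
cv2.imwrite("pics/s6.png",cv2.convertScaleAbs(cv2.cvtColor(a,cv2.COLOR_RGB2BGR),alpha=1.6))
E
```

```text
[ 0.6361 -0.0057  0.1965] [-8.0558 -1.246   0.4295] [-0.162   1.5015  0.0556]
```

View pics/s6.png

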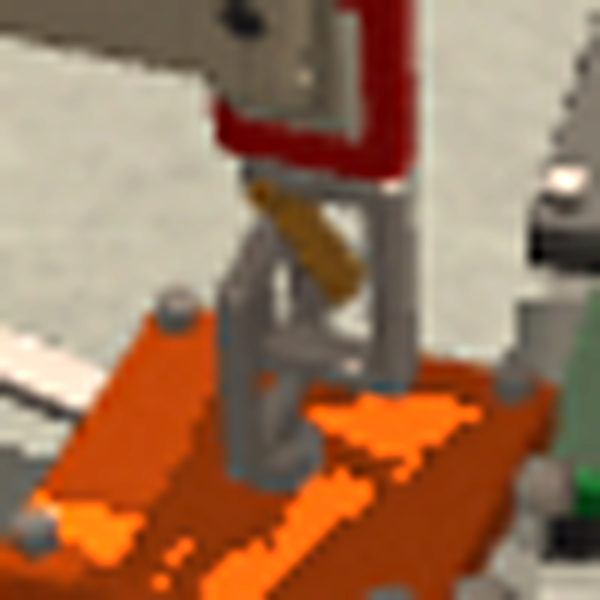

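carry_out(
  translation=[
    [0, 0.002, 0],
    [0, 0.002, 0],
    [0, 0, 0],
    [0, 0, 0],
  ],
  turn=[
    [0, 0, 0],
    [0, 0, 0],
    [0, 0, 0],
    [0, 0, 0],
  ],
  gripper=[1, 1, 1, 1],
)

```text
time: 12.7
tool_pos: [0.6401, -0.005, 0.1966]
tool_rot: [-3.137, -0.0, 1.737]
contact_force: [-7.4, -1.0, 0.8]
opening: 0.0116
```

carry_out(
  translation=[
    [0, 0.002, 0],
    [0, 0.001, 0],
    [0, 0, 0],
    [0, 0, 0],
  ],
  turn=[
    [0, 0, 0],
    [0, 0, 0],
    [0, 0, 0],
    [0, 0, 0],
  ],
  gripper=[1, 1, 1, 1],
)

```text
time: 13.1
tool_pos: [0.6436, -0.0044, 0.1968]
tool_rot: [-3.138, -0.0, 1.737]
contact_force: [-6.2, -1.0, 1.0]
opening: 0.0119
```

carry_out(
  translation=[
    [0, 0.002, 0],
    [0, 0.001, 0],
    [0, 0, 0],
    [0, 0, 0],
  ],
  turn=[
    [0, 0, 0],
    [0, 0, 0],
    [0, 0, 0],
    [0, 0, 0],
  ],
  gripper=[1, 1, 1, 1],
)

```text
time: 13.5
tool_pos: [0.6469, -0.0039, 0.1971]
tool_rot: [-3.139, -0.0, 1.737]
contact_force: [-5.8, -0.5, 2.0]
opening: 0.0118
```

```bash
python3 - <<'E'
from h import *
s=read_camera("side")
a=cv2.resize(s["img"][170:220,235:285],(600,600),interpolation=cv2.INTER_CUBIC)
cv2.imwrite("pics/s7.png",cv2.convertScaleAbs(cv2.cvtColor(a,cv2.COLOR_RGB2BGR),alpha=1.6))
E
```

View pics/s7.png

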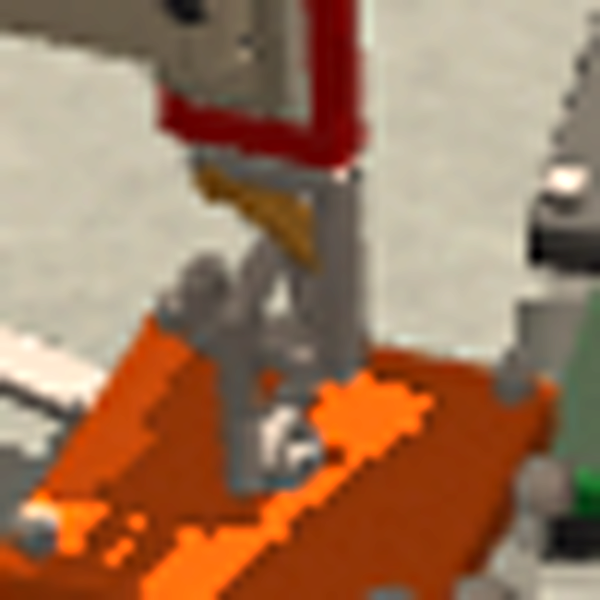

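carry_out(
  translation=[
    [0, 0, -0.003],
    [0, 0, -0.003],
    [0, 0, -0.003],
    [0, 0, -0.003],
    [0, 0, 0],
    [0, 0, 0],
  ],
  turn=[
    [0, 0, 0],
    [0, 0, 0],
    [0, 0, 0],
    [0, 0, 0],
    [0, 0, 0],
    [0, 0, 0],
  ],
  gripper=[1, 1, 1, 1, 1, 1],
  squeeze=50,
)

```text
time: 14.15
tool_pos: [0.6486, -0.0037, 0.2095]
tool_rot: [3.139, 0.0, 1.737]
contact_force: [0.8, 0.3, -0.7]
opening: 0.0122
```

carry_out(
  translation=[
    [0, 0, -0.002],
    [0, 0, 0],
    [0, 0, 0],
  ],
  turn=[
    [0, 0, 0],
    [0, 0, 0],
    [0, 0, 0],
  ],
  gripper=[1, 1, 1],
)

```text
time: 14.45
tool_pos: [0.648, -0.0037, 0.2112]
tool_rot: [3.141, 0.0, 1.737]
contact_force: [-0.7, -0.5, -2.0]
opening: 0.0115
```

carry_out(
  translation=[
    [0, 0, -0.002],
    [0, 0, 0],
    [0, 0, 0],
  ],
  turn=[
    [0, 0, 0],
    [0, 0, 0],
    [0, 0, 0],
  ],
  gripper=[1, 1, 1],
)

```text
time: 14.75
tool_pos: [0.6479, -0.0038, 0.2133]
tool_rot: [3.141, 0.0, 1.737]
contact_force: [-0.6, -0.4, -1.8]
opening: 0.012
```

carry_out(
  translation=[
    [0, 0, -0.001],
    [0, 0, 0],
    [0, 0, 0],
  ],
  turn=[
    [0, 0, 0],
    [0, 0, 0],
    [0, 0, 0],
  ],
  gripper=[1, 1, 1],
)

```text
time: 15.05
tool_pos: [0.6478, -0.0037, 0.2142]
tool_rot: [3.141, 0.0, 1.737]
contact_force: [0.3, -0.0, -1.5]
opening: 0.0119
```

carry_out(
  translation=[
    [0, 0, -0.001],
    [0, 0, 0],
    [0, 0, 0],
  ],
  turn=[
    [0, 0, 0],
    [0, 0, 0],
    [0, 0, 0],
  ],
  gripper=[1, 1, 1],
)

```text
time: 15.35
tool_pos: [0.6478, -0.0038, 0.2152]
tool_rot: [-3.141, 0.0, 1.737]
contact_force: [1.0, 0.4, -1.0]
opening: 0.0115
```

carry_out(
  translation=[
    [0, 0, -0.001],
    [0, 0, 0],
    [0, 0, 0],
  ],
  turn=[
    [0, 0, 0],
    [0, 0, 0],
    [0, 0, 0],
  ],
  gripper=[1, 1, 1],
)

```text
time: 15.65
tool_pos: [0.6477, -0.0038, 0.2159]
tool_rot: [-3.141, -0.0, 1.737]
contact_force: [0.8, -0.8, -4.8]
opening: 0.0116
```

carry_out(
  translation=[
    [0, 0, -0.001],
    [0, 0, 0],
    [0, 0, 0],
  ],
  turn=[
    [0, 0, 0],
    [0, 0, 0],
    [0, 0, 0],
  ],
  gripper=[1, 1, 1],
)

```text
time: 15.95
tool_pos: [0.6477, -0.0037, 0.2172]
tool_rot: [-3.141, 0.0, 1.737]
contact_force: [0.3, -0.7, -4.4]
opening: 0.0118
```

carry_out(
  translation=[
    [0, 0, -0.001],
    [0, 0, 0],
    [0, 0, 0],
  ],
  turn=[
    [0, 0, 0],
    [0, 0, 0],
    [0, 0, 0],
  ],
  gripper=[1, 1, 1],
)

```text
time: 16.25
tool_pos: [0.6478, -0.0038, 0.2183]
tool_rot: [-3.142, 0.0, 1.737]
contact_force: [-0.4, 0.4, -3.2]
opening: 0.0116
```

carry_out(
  translation=[
    [0, 0, -0.0007],
    [0, 0, 0],
    [0, 0, 0],
  ],
  turn=[
    [0, 0, 0],
    [0, 0, 0],
    [0, 0, 0],
  ],
  gripper=[1, 1, 1],
)

```text
time: 16.55
tool_pos: [0.6478, -0.0038, 0.219]
tool_rot: [3.142, 0.0, 1.737]
contact_force: [-0.9, -0.6, -3.1]
opening: 0.0119
```

carry_out(
  translation=[
    [0, 0, -0.0007],
    [0, 0, 0],
    [0, 0, 0],
  ],
  turn=[
    [0, 0, 0],
    [0, 0, 0],
    [0, 0, 0],
  ],
  gripper=[1, 1, 1],
)

```text
time: 16.85
tool_pos: [0.6478, -0.0037, 0.2196]
tool_rot: [-3.142, 0.0, 1.737]
contact_force: [-0.6, -0.2, -4.7]
opening: 0.0119
```

carry_out(
  translation=[
    [0, 0, -0.0007],
    [0, 0, 0],
  ],
  turn=[
    [0, 0, 0],
    [0, 0, 0],
  ],
  gripper=[1, 1],
)

```text
time: 17.05
tool_pos: [0.6478, -0.0038, 0.2204]
tool_rot: [-3.142, 0.0, 1.737]
contact_force: [-0.3, 0.0, -3.1]
opening: 0.0118
```

carry_out(
  translation=[
    [0, 0, -0.0005],
    [0, 0, 0],
  ],
  turn=[
    [0, 0, 0],
    [0, 0, 0],
  ],
  gripper=[1, 1],
)

```text
time: 17.25
tool_pos: [0.6478, -0.0038, 0.2208]
tool_rot: [-3.142, 0.0, 1.737]
contact_force: [-0.6, 1.3, -4.2]
opening: 0.0118
```

carry_out(
  translation=[
    [0, 0, -0.0007],
    [0, 0, 0],
  ],
  turn=[
    [0, 0, 0],
    [0, 0, 0],
  ],
  gripper=[1, 1],
)

```text
time: 17.45
tool_pos: [0.6478, -0.0037, 0.2216]
tool_rot: [-3.142, 0.0, 1.737]
contact_force: [-0.9, -0.2, -3.3]
opening: 0.0116
```

carry_out(
  translation=[
    [0, 0, -0.0005],
    [0, 0, 0],
  ],
  turn=[
    [0, 0, 0],
    [0, 0, 0],
  ],
  gripper=[1, 1],
)

```text
time: 17.65
tool_pos: [0.6478, -0.0037, 0.2221]
tool_rot: [3.142, 0.0, 1.737]
contact_force: [-0.1, -0.8, -4.3]
opening: 0.0116
```

carry_out(
  translation=[
    [0, 0, -0.0007],
    [0, 0, 0],
  ],
  turn=[
    [0, 0, 0],
    [0, 0, 0],
  ],
  gripper=[1, 1],
)

```text
time: 17.85
tool_pos: [0.6478, -0.0037, 0.2228]
tool_rot: [-3.142, 0.0, 1.737]
contact_force: [-0.3, -0.9, -4.8]
opening: 0.0118
```

carry_out(
  translation=[
    [0, 0, -0.0005],
    [0, 0, 0],
  ],
  turn=[
    [0, 0, 0],
    [0, 0, 0],
  ],
  gripper=[1, 1],
)

```text
time: 18.05
tool_pos: [0.6478, -0.0038, 0.2233]
tool_rot: [3.142, 0.0, 1.737]
contact_force: [-1.2, -0.4, -3.3]
opening: 0.0115
```

carry_out(
  translation=[
    [0, 0, -0.0007],
    [0, 0, 0],
  ],
  turn=[
    [0, 0, 0],
    [0, 0, 0],
  ],
  gripper=[1, 1],
)

```text
time: 18.25
tool_pos: [0.6478, -0.0038, 0.224]
tool_rot: [3.141, 0.0, 1.737]
contact_force: [-0.8, -1.3, -4.4]
opening: 0.0118
```

carry_out(
  translation=[
    [0, 0, -0.0005],
    [0, 0, 0],
  ],
  turn=[
    [0, 0, 0],
    [0, 0, 0],
  ],
  gripper=[1, 1],
)

```text
time: 18.45
tool_pos: [0.6478, -0.0038, 0.2245]
tool_rot: [3.142, 0.0, 1.737]
contact_force: [-0.5, -0.6, -4.5]
opening: 0.0117
```

carry_out(
  translation=[
    [0, 0, -0.0007],
    [0, 0, 0],
  ],
  turn=[
    [0, 0, 0],
    [0, 0, 0],
  ],
  gripper=[1, 1],
)

```text
time: 18.65
tool_pos: [0.6478, -0.0038, 0.2252]
tool_rot: [3.142, 0.0, 1.737]
contact_force: [-1.0, -0.6, -2.6]
opening: 0.0118
```

carry_out(
  translation=[
    [0, 0, -0.0005],
    [0, 0, 0],
  ],
  turn=[
    [0, 0, 0],
    [0, 0, 0],
  ],
  gripper=[1, 1],
)

```text
time: 18.85
tool_pos: [0.6478, -0.0038, 0.2257]
tool_rot: [-3.142, 0.0, 1.737]
contact_force: [-1.6, -0.1, -4.0]
opening: 0.0115
```

carry_out(
  translation=[
    [0, 0, -0.0007],
    [0, 0, 0],
  ],
  turn=[
    [0, 0, 0],
    [0, 0, 0],
  ],
  gripper=[1, 1],
)

```text
time: 19.05
tool_pos: [0.6478, -0.0038, 0.2264]
tool_rot: [3.142, 0.0, 1.737]
contact_force: [-1.0, 0.6, -3.3]
opening: 0.0115
```

carry_out(
  translation=[
    [0, 0, -0.0005],
    [0, 0, 0],
  ],
  turn=[
    [0, 0, 0],
    [0, 0, 0],
  ],
  gripper=[1, 1],
)

```text
time: 19.25
tool_pos: [0.6478, -0.0038, 0.2269]
tool_rot: [3.142, 0.0, 1.737]
contact_force: [-1.1, 0.2, -3.7]
opening: 0.0118
```

carry_out(
  translation=[
    [0, 0, -0.0007],
    [0, 0, 0],
  ],
  turn=[
    [0, 0, 0],
    [0, 0, 0],
  ],
  gripper=[1, 1],
)

```text
time: 19.45
tool_pos: [0.6478, -0.0038, 0.2276]
tool_rot: [3.141, 0.0, 1.737]
contact_force: [-1.7, -0.2, -4.5]
opening: 0.0116
```

carry_out(
  translation=[
    [0, 0, -0.0005],
    [0, 0, 0],
  ],
  turn=[
    [0, 0, 0],
    [0, 0, 0],
  ],
  gripper=[1, 1],
)

```text
time: 19.65
tool_pos: [0.6478, -0.0038, 0.2281]
tool_rot: [3.141, 0.0, 1.737]
contact_force: [-0.4, 0.1, -3.8]
opening: 0.0113
```

carry_out(
  translation=[
    [0, 0, -0.0007],
    [0, 0, 0],
  ],
  turn=[
    [0, 0, 0],
    [0, 0, 0],
  ],
  gripper=[1, 1],
)

```text
time: 19.85
tool_pos: [0.6478, -0.0037, 0.2288]
tool_rot: [3.141, 0.0, 1.737]
contact_force: [-0.3, -0.2, -3.2]
opening: 0.0115
```

carry_out(
  translation=[
    [0, 0, -0.0005],
    [0, 0, 0],
  ],
  turn=[
    [0, 0, 0],
    [0, 0, 0],
  ],
  gripper=[1, 1],
)

```text
time: 20.05
tool_pos: [0.6478, -0.0037, 0.2293]
tool_rot: [3.141, 0.0, 1.737]
contact_force: [-1.0, -0.1, -3.6]
opening: 0.0117
```

carry_out(
  translation=[
    [0, 0, -0.0007],
    [0, 0, 0],
  ],
  turn=[
    [0, 0, 0],
    [0, 0, 0],
  ],
  gripper=[1, 1],
)

```text
time: 20.25
tool_pos: [0.6478, -0.0038, 0.2294]
tool_rot: [-3.141, -0.0, 1.737]
contact_force: [0.4, 0.1, -7.4]
opening: 0.0118
```

```bash
python3 - <<'E'
from h import *
o=robot.observe();print(o["tool_pos"],o["contact_force"])
s=read_camera("side")
a=cv2.resize(s["img"][150:220,230:300],(600,600),interpolation=cv2.INTER_CUBIC)
cv2.imwrite("pics/s8.png",cv2.convertScaleAbs(cv2.cvtColor(a,cv2.COLOR_RGB2BGR),alpha=1.6))
E
```

```text
[ 0.64775485 -0.00375797  0.2294126 ] [ 0.43289122  0.12401707 -7.43745838]
```

View pics/s8.png

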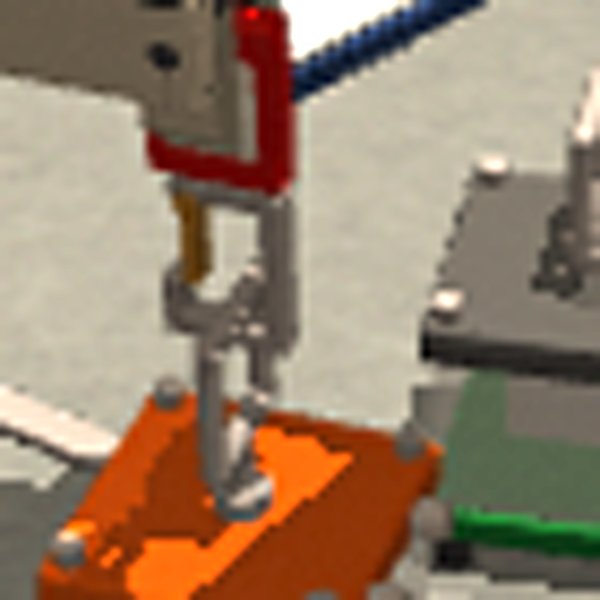

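carry_out(
  translation=[
    [0, 0, -0.0006],
    [0, 0, 0],
    [0, 0, 0],
    [0, 0, 0],
  ],
  turn=[
    [0, 0, 0],
    [0, 0, 0],
    [0, 0, 0],
    [0, 0, 0],
  ],
  gripper=[1, 1, 1, 1],
)

```text
time: 20.7
tool_pos: [0.6476, -0.0038, 0.2296]
tool_rot: [-3.14, -0.0, 1.737]
contact_force: [2.2, 0.7, -14.8]
opening: 0.0119
```

carry_out(
  translation=[
    [0, 0, 0.0003],
    [0, 0, 0],
    [0, 0, 0],
    [0, 0, 0],
    [0, 0, 0],
  ],
  turn=[
    [0, 0, 0],
    [0, 0, 0],
    [0, 0, 0],
    [0, 0, 0],
    [0, 0, 0],
  ],
  gripper=[1, 1, 1, 1, 1],
)

```text
time: 21.2
tool_pos: [0.6476, -0.0038, 0.2297]
tool_rot: [-3.141, -0.0, 1.737]
contact_force: [1.8, -0.9, -17.3]
opening: 0.012
```

carry_out(
  translation=[
    [0, 0, 0],
    [0, 0, 0],
    [0, 0, 0],
    [0, 0, 0],
    [0, 0, 0],
    [0, 0, 0],
    [0, 0, 0],
  ],
  turn=[
    [0, 0, 0],
    [0, 0, 0],
    [0, 0, 0],
    [0, 0, 0],
    [0, 0, 0],
    [0, 0, 0],
    [0, 0, 0],
  ],
  gripper=[1, 1, 1, 1, 1, 1, 1],
)

```text
time: 21.9
tool_pos: [0.6476, -0.0037, 0.2298]
tool_rot: [-3.141, -0.0, 1.737]
contact_force: [1.5, -0.1, -22.6]
opening: 0.0119
```

carry_out(
  translation=[
    [0, 0, 0.001],
    [0, 0, 0],
  ],
  turn=[
    [0, 0, 0],
    [0, 0, 0],
  ],
  gripper=[1, 1],
)

```text
time: 22.1
tool_pos: [0.6477, -0.0037, 0.2297]
tool_rot: [3.141, 0.0, 1.737]
contact_force: [-0.5, -0.1, -16.9]
opening: 0.0115
```

carry_out(
  translation=[
    [0, 0, 0],
    [0, 0, 0],
  ],
  turn=[
    [0, 0, 0],
    [0, 0, 0],
  ],
  gripper=[1, 1],
)

```text
time: 22.3
tool_pos: [0.6477, -0.0038, 0.2297]
tool_rot: [3.141, 0.0, 1.737]
contact_force: [-0.6, -0.1, -14.5]
opening: 0.0114
```

carry_out(
  translation=[
    [0, 0, 0],
    [0, 0, 0],
    [0, 0, 0],
    [0, 0, -0.0006],
  ],
  turn=[
    [0, 0, 0],
    [0, 0, 0],
    [0, 0, 0],
    [0, 0, 0],
  ],
  gripper=[1, 1, 1, 1],
)

```text
time: 22.7
tool_pos: [0.6477, -0.0037, 0.2297]
tool_rot: [-3.141, 0.0, 1.737]
contact_force: [-0.8, -0.4, -17.6]
opening: 0.0117
```

carry_out(
  translation=[
    [0, 0, 0],
    [0, 0, 0],
  ],
  turn=[
    [0, 0, 0],
    [0, 0, 0],
  ],
  gripper=[1, 1],
)

```text
time: 22.9
tool_pos: [0.6478, -0.0037, 0.2297]
tool_rot: [-3.141, -0.0, 1.737]
contact_force: [-0.6, 0.0, -15.4]
opening: 0.0116
```

carry_out(
  translation=[
    [0, 0, 0.0004],
    [0, 0, 0],
    [0, 0, 0],
  ],
  turn=[
    [0, 0, 0],
    [0, 0, 0],
    [0, 0, 0],
  ],
  gripper=[1, 1, 1],
)

```text
time: 23.2
tool_pos: [0.6478, -0.0037, 0.2296]
tool_rot: [3.141, 0.0, 1.737]
contact_force: [-1.6, -0.3, -12.6]
opening: 0.0116
```

carry_out(
  translation=[
    [0, 0, 0],
    [0, 0, 0],
  ],
  turn=[
    [0, 0, 0],
    [0, 0, 0],
  ],
  gripper=[1, 1],
)

```text
time: 23.4
tool_pos: [0.6478, -0.0038, 0.2296]
tool_rot: [3.141, 0.0, 1.737]
contact_force: [-2.1, -0.1, -12.6]
opening: 0.0114
```

Steady near 11 N on the eye; hold.

carry_out(
  translation=[
    [0, 0, 0],
    [0, 0, 0],
    [0, 0, 0],
  ],
  turn=[
    [0, 0, 0],
    [0, 0, 0],
    [0, 0, 0],
  ],
  gripper=[1, 1, 1],
)

```text
time: 23.7
tool_pos: [0.6478, -0.0038, 0.2296]
tool_rot: [3.141, 0.0, 1.737]
contact_force: [-2.3, -0.1, -12.3]
opening: 0.0115
```

carry_out(
  translation=[
    [0, 0, 0],
    [0, 0, 0],
    [0, 0, 0],
  ],
  turn=[
    [0, 0, 0],
    [0, 0, 0],
    [0, 0, 0],
  ],
  gripper=[1, 1, 1],
)

```text
time: 24.0
tool_pos: [0.6478, -0.0038, 0.2295]
tool_rot: [3.141, 0.0, 1.737]
contact_force: [-1.6, 1.1, -10.0]
opening: 0.0114
```

carry_out(
  translation=[
    [0, 0, -0.0001],
    [0, 0, 0],
    [0, 0, 0],
  ],
  turn=[
    [0, 0, 0],
    [0, 0, 0],
    [0, 0, 0],
  ],
  gripper=[1, 1, 1],
)

```text
time: 24.3
tool_pos: [0.6478, -0.0037, 0.2296]
tool_rot: [3.141, 0.0, 1.737]
contact_force: [-2.1, 0.8, -11.5]
opening: 0.0118
```

carry_out(
  translation=[
    [0, 0, 0],
    [0, 0, 0],
    [0, 0, 0],
  ],
  turn=[
    [0, 0, 0],
    [0, 0, 0],
    [0, 0, 0],
  ],
  gripper=[1, 1, 1],
)

```text
time: 24.6
tool_pos: [0.6478, -0.0037, 0.2295]
tool_rot: [3.141, 0.0, 1.737]
contact_force: [-0.7, 0.7, -11.1]
opening: 0.0116
```

carry_out(
  translation=[
    [0, 0, 0.002],
    [0, 0, 0.003],
    [0, 0, 0.003],
    [0, 0, 0.003],
    [0, 0, 0.003],
    [0, 0, 0.003],
    [0, 0, 0],
    [0, 0, 0],
  ],
  turn=[
    [0, 0, 0],
    [0, 0, 0],
    [0, 0, 0],
    [0, 0, 0],
    [0, 0, 0],
    [0, 0, 0],
    [0, 0, 0],
    [0, 0, 0],
  ],
  gripper=[1, 1, 1, 1, 1, 1, 1, 1],
)

```text
time: 25.4
tool_pos: [0.6478, -0.0038, 0.2125]
tool_rot: [-3.142, 0.0, 1.737]
contact_force: [-0.1, 0.6, -0.8]
opening: 0.012
```

carry_out(
  translation=[
    [0, 0, 0.002],
    [0, 0, 0],
    [0, 0, 0],
  ],
  turn=[
    [0, 0, 0],
    [0, 0, 0],
    [0, 0, 0],
  ],
  gripper=[1, 1, 1],
)

```text
time: 25.7
tool_pos: [0.6478, -0.0038, 0.2105]
tool_rot: [-3.142, 0.0, 1.737]
contact_force: [-0.3, 0.1, -1.2]
opening: 0.0118
```

carry_out(
  translation=[
    [0, 0, 0.002],
    [0, 0, 0],
    [0, 0, 0],
  ],
  turn=[
    [0, 0, 0],
    [0, 0, 0],
    [0, 0, 0],
  ],
  gripper=[1, 1, 1],
)

```text
time: 26.0
tool_pos: [0.6477, -0.0038, 0.2084]
tool_rot: [-3.141, 0.0, 1.737]
contact_force: [0.6, 0.8, -1.8]
opening: 0.0119
```

carry_out(
  translation=[
    [0, 0, 0.0015],
    [0, 0, 0],
    [0, 0, 0],
  ],
  turn=[
    [0, 0, 0],
    [0, 0, 0],
    [0, 0, 0],
  ],
  gripper=[1, 1, 1],
)

```text
time: 26.3
tool_pos: [0.6478, -0.0038, 0.207]
tool_rot: [-3.142, 0.0, 1.737]
contact_force: [0.1, -0.6, -0.9]
opening: 0.0119
```

carry_out(
  translation=[
    [0, 0, 0.0015],
    [0, 0, 0],
    [0, 0, 0],
  ],
  turn=[
    [0, 0, 0],
    [0, 0, 0],
    [0, 0, 0],
  ],
  gripper=[1, 1, 1],
)

```text
time: 26.6
tool_pos: [0.6478, -0.0038, 0.2054]
tool_rot: [-3.141, 0.0, 1.737]
contact_force: [-0.5, 0.1, -1.3]
opening: 0.0118
```

carry_out(
  translation=[
    [0, 0, 0.001],
    [0, 0, 0],
    [0, 0, 0],
  ],
  turn=[
    [0, 0, 0],
    [0, 0, 0],
    [0, 0, 0],
  ],
  gripper=[1, 1, 1],
)

```text
time: 26.9
tool_pos: [0.6478, -0.0038, 0.2045]
tool_rot: [-3.142, 0.0, 1.737]
contact_force: [0.4, -0.0, -0.8]
opening: 0.012
```

carry_out(
  translation=[
    [0, 0, 0.001],
    [0, 0, 0],
    [0, 0, 0],
  ],
  turn=[
    [0, 0, 0],
    [0, 0, 0],
    [0, 0, 0],
  ],
  gripper=[1, 1, 1],
)

```text
time: 27.2
tool_pos: [0.6478, -0.0037, 0.2035]
tool_rot: [-3.142, 0.0, 1.737]
contact_force: [-0.5, -1.1, -0.3]
opening: 0.0116
```

carry_out(
  translation=[
    [0, 0, 0.001],
    [0, 0, 0],
    [0, 0, 0],
  ],
  turn=[
    [0, 0, 0],
    [0, 0, 0],
    [0, 0, 0],
  ],
  gripper=[1, 1, 1],
)

```text
time: 27.5
tool_pos: [0.6479, -0.0038, 0.2026]
tool_rot: [3.141, 0.0, 1.737]
contact_force: [-0.6, -0.1, -0.1]
opening: 0.0118
```

carry_out(
  translation=[
    [0, 0, 0.001],
    [0, 0, 0],
    [0, 0, 0],
  ],
  turn=[
    [0, 0, 0],
    [0, 0, 0],
    [0, 0, 0],
  ],
  gripper=[1, 1, 1],
)

```text
time: 27.8
tool_pos: [0.6479, -0.0038, 0.2016]
tool_rot: [3.141, 0.0, 1.737]
contact_force: [-0.2, 0.8, 0.8]
opening: 0.0117
```

```bash
python3 - <<'E'
from h import *
o=robot.observe();print(o["tool_pos"],o["contact_force"])
s=read_camera("side")
a=cv2.resize(s["img"][160:220,230:290],(600,600),interpolation=cv2.INTER_CUBIC)
cv2.imwrite("pics/s9.png",cv2.convertScaleAbs(cv2.cvtColor(a,cv2.COLOR_RGB2BGR),alpha=1.6))
E
```

```text
[ 0.64788422 -0.00375592  0.20158092] [-0.22673577  0.81222326  0.84635379]
```

View pics/s9.png

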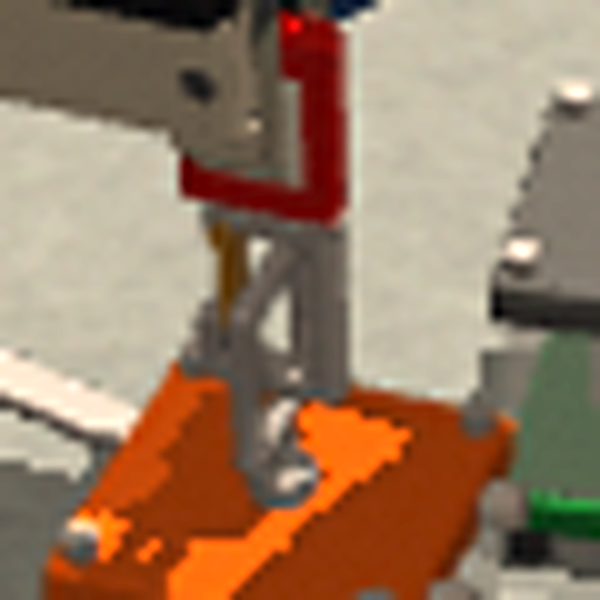

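carry_out(
  translation=[
    [0, 0, 0],
    [0, 0, 0],
    [0, 0, 0],
    [0, 0, 0],
    [0, 0, 0],
    [0, 0, 0],
    [0, 0, 0],
    [0, 0, 0],
    [0, 0, 0],
    [0, 0, 0],
  ],
  turn=[
    [0, 0, 0],
    [0, 0, 0],
    [0, 0, 0],
    [0, 0, 0],
    [0, 0, 0],
    [0, 0, 0],
    [0, 0, 0],
    [0, 0, 0],
    [0, 0, 0],
    [0, 0, 0],
  ],
  gripper=[0.7, 0.6, 0.4, 0.2, 0, -0.2, -0.4, -0.7, -1, -1],
)

```text
time: 28.85
tool_pos: [0.6478, -0.0038, 0.2015]
tool_rot: [3.142, 0.0, 1.737]
contact_force: [-0.5, 0.1, -0.2]
opening: 0.078
```

```bash
python3 - <<'E'
from h import *
o=robot.observe();print(o["tool_pos"],o["contact_force"],o["opening"])
s=read_camera("side")
a=cv2.resize(s["img"][160:220,230:290],(600,600),interpolation=cv2.INTER_CUBIC)
cv2.imwrite("pics/s10.png",cv2.convertScaleAbs(cv2.cvtColor(a,cv2.COLOR_RGB2BGR),alpha=1.6))
E
```

```text
[ 0.64781374 -0.00377464  0.20151195] [-0.54027768  0.11158704 -0.18661545] 0.07797365642279898
```

carry_out(
  translation=[
    [0, 0, 0],
    [0, 0, 0],
    [0, 0, 0],
    [0, 0, -0.01],
    [0, 0, -0.02],
    [0, 0, -0.03],
    [0, 0, -0.03],
    [0, 0, -0.03],
    [0, 0, 0],
    [0, 0, 0],
  ],
  turn=[
    [0, 0, 0],
    [0, 0, 0],
    [0, 0, 0],
    [0, 0, 0],
    [0, 0, 0],
    [0, 0, 0],
    [0, 0, 0],
    [0, 0, 0],
    [0, 0, 0],
    [0, 0, 0],
  ],
  gripper=[-1, -1, -1, -1, -1, -1, -1, -1, -1, -1],
)

```text
time: 29.9
tool_pos: [0.6479, -0.0038, 0.3225]
tool_rot: [3.14, 0.001, 1.737]
contact_force: [-0.4, -0.3, -0.2]
opening: 0.0919
```

carry_out(
  translation=[
    [0, 0, 0],
    [0, 0, 0],
    [0, 0, 0],
    [0, 0, 0],
    [0, 0, 0],
    [0, 0, 0],
    [0, 0, 0],
    [0, 0, 0],
    [0, 0, 0],
    [0, 0, 0],
  ],
  turn=[
    [0, 0, 0],
    [0, 0, 0],
    [0, 0, 0],
    [0, 0, 0],
    [0, 0, 0],
    [0, 0, 0],
    [0, 0, 0],
    [0, 0, 0],
    [0, 0, 0],
    [0, 0, 0],
  ],
  gripper=[-1, -1, -1, -1, -1, -1, -1, -1, -1, -1],
)

```text
time: 30.9
tool_pos: [0.6478, -0.0037, 0.3215]
tool_rot: [3.142, 0.0, 1.737]
contact_force: [-1.1, -0.6, 0.1]
opening: 0.0919
```

```bash
python3 - <<'E'
from h import *
np.set_printoptions(precision=4,suppress=True)
o=robot.observe();print(o["time"],o["tool_pos"],o["contact_force"],o["opening"])
for k in range(2):
    s=read_camera("side")
    for n in ["tag_grip","tag_crook","tag_mouth","eye_orange"]:
        a=nets.tip_of(s,n);print(n,[(np.round(x["pixel"],1),round(x["score"],2)) for x in a[:2]])
    im=s["img"].astype(int);m=(im[...,0]>90)&(im[...,1]<45)&(im[...,2]<45);m[:,:225]=0;m[:,320:]=0;m[250:]=0
    ys,xs=np.nonzero(m);print("red",len(xs),xs.min(),xs.max(),ys.min(),ys.max(),xs.mean(),ys.mean())
    g=cv2.cvtColor(s["img"],cv2.COLOR_RGB2HSV);b=(g[...,0]>12)&(g[...,0]<26)&(g[...,1]>130)&(g[...,2]>40);b=b[180:215,235:285];ys,xs=np.nonzero(b)
    print("brass",[(x+235,y+180) for x,y in zip(xs,ys)][:40])
# predicted with upright tag at release pose
T=lambda m:proj(s,np.array([.6478,-.0038,.2015])+Ro.from_euler("z",1.737-np.pi/2).as_matrix()@(np.array(m)+[-2.4,0,13.2])/1000.)
for m in [(0,0,0),(0,0,-72),(20,6,26),(-20,6,26),(-20,-6,26),(20,6,-26),(-20,6,-26),(9,0,-34),(9,0,-62)]: print(m,T(m))
E
```

```text
30.9 [ 0.6478 -0.0037  0.3215] [-1.1112 -0.648   0.1057] 0.09190729517006303
tag_grip [(array([254.9, 170. ]), 0.79)]
tag_crook [(array([249.7, 193.2]), 0.94)]
tag_mouth [(array([252.4, 187.1]), 0.8)]
eye_orange [(array([257.4, 185.8]), 0.46)]
red 119 235 280 160 224 251.1344537815126 198.57142857142858
brass [(np.int64(249), np.int64(182)), (np.int64(250), np.int64(182)), (np.int64(249), np.int64(183)), (np.int64(250), np.int64(183)), (np.int64(251), np.int64(183)), (np.int64(250), np.int64(184)), (np.int64(251), np.int64(184)), (np.int64(252), np.int64(184)), (np.int64(250), np.int64(185)), (np.int64(251), np.int64(185)), (np.int64(252), np.int64(185)), (np.int64(251), np.int64(186)), (np.int64(252), np.int64(186)), (np.int64(251), np.int64(187)), (np.int64(252), np.int64(187)), (np.int64(251), np.int64(188)), (np.int64(252), np.int64(188)), (np.int64(253), np.int64(188)), (np.int64(251), np.int64(189)), (np.int64(252), np.int64(189)), (np.int64(251), np.int64(190)), (np.int64(252), np.int64(190)), (np.int64(251), np.int64(191)), (np.int64(251), np.int64(192)), (np.int64(252), np.i
[... 1629 characters left out ...]
64(247), np.int64(201)), (np.int64(248), np.int64(201)), (np.int64(251), np.int64(202)), (np.int64(281), np.int64(202)), (np.int64(281), np.int64(203)), (np.int64(281), np.int64(204)), (np.int64(281), np.int64(205)), (np.int64(245), np.int64(206)), (np.int64(247), np.int64(206)), (np.int64(243), np.int64(207)), (np.int64(246), np.int64(207)), (np.int64(280), np.int64(207)), (np.int64(243), np.int64(208))]
(0, 0, 0) [255.5676 170.6066]
(0, 0, -72) [256.8483 195.3097]
(20, 6, 26) [245.8287 160.7692]
(-20, 6, 26) [262.3673 164.0727]
(-20, -6, 26) [264.3279 161.2685]
(20, 6, -26) [247.1556 179.5734]
(-20, 6, -26) [263.0712 182.9615]
(9, 0, -34) [252.6522 181.8398]
(9, 0, -62) [253.2108 191.2673]
```

```bash
python3 - <<'E'
from h import *
o=robot.observe();print(o["time"]);robot.hand_in()
E
```

```text
31.4
the job is handed in; nothing more can be done
```

The tag is out of its stand, clipped onto the orange chamber's eye and let go. The job was handed in at 31.4 s of the 53 s allowed; no verdict is reported.

- **Hooking:** I pressed the gate onto the top bar and it swung wide open, with about 8 N at the wrist. I then drew the tag up and saw the gate snap shut with the bar in the crook.
- **Taking up the play:** the eye dragged for about 14 mm and then stopped hard.
- **Proving pull:** I held it for about 1.4 s at 10–12.6 N on the wrist, which is roughly 9–11 N on the eye after the tag's weight.
- **Force overshoot:** before that steady hold, the arm kept building force at the stop. One wrist reading reached 22.6 N, roughly 21 N on the eye. No reading passed the 25 N limit, but force was only sampled at the end of each move.
- **Release:** I lowered the tag until it rested on the eye, opened the fingers and moved up about 120 mm.
- **Last checks:** these were numeric only, because the picture limit was reached.
    - The gate and the plate showed no real movement between two shots. The network points scattered by up to about 4 pixels between them.
    - The gate looked upright and shut, and the points were mostly within a few pixels of where I expected. The largest gap was 6–7 pixels, at the crook.
    - The tag may lean by a few degrees; I could not rule that out.
    - I did not measure the other bench items again. None was near the arm's path.

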